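# Sweep a counted batch of caps into the carousel pocket

### The arm

A 7-joint arm with a two-finger parallel gripper is mounted at the origin on a cart in front of the work surface, level with it; the furniture and walls round the work are solid. World frame = base frame: x ahead of the robot, y to its left, z up, the work surface at z = 0. Lengths are in m, angles in rad, forces in N, time in s.
With the tool pointing down it reaches from about 0.4 to 0.875 m from the base axis. Payload 19.3 kg.
Tool frame: the origin (TCP) lies at the very end of the fingers, on their centre line; the grasp point (between the pads) lies 19 mm behind it; z points along the fingers, y is the line along which they close (so a half turn about z gives the same grasp; the last joint's range is limited). The gripper opens to 85 mm and grips with 20 to 120 N. Pads are 22 mm wide; open, the fingers measure 114 mm over their backs; the gripper's body (76 mm by 85 mm) begins 54 mm behind the grasp point. The pads swing forward as they close: fully open they stand 13 mm farther back than shut.
Start: joints at [-0.07, 0.521, -0.036, 1.599, 0.021, 1.021, -0.113], TCP at [0.625, -0, 0.231] pointing down, gripper open.
Joint ranges: [-2.91, 2.91], [-0.3, 2.13], [-1.5, 1.42], [0.17, 2.43], [-1.26, 4.41], [0.16, 1.93], [-2.52, 2.52]. Speed limits (rad/s): [1.89, 1.89, 2.39, 2.39, 3.01, 3.01, 3.01].

### API

Orientations are given as [roll, pitch, yaw] about the fixed x, y, z axes, in that order (R = Rz(yaw) Ry(pitch) Rx(roll)).
In Python, from workcell import bot gives the robot as it stands. The module is installed in compiled form; this text tells all that it offers.
- The arm moves only by the tool apply_moves, never from a script. Its arguments are lists of equal length, an entry for each row: "claw": the finger opening in m, from 0 to 0.0854; "xyz": the shift along the tool's x, y, z in m, a list of three; "twist": the turn, a rotation vector about the tool's x, y, z in rad, a list of three. A call has 1 to 20 rows; each row shifts and turns the commanded pose from where the row before left it, along the tool's axes as they then stand; what a row does not reach is not made up. A row lasts 1/10 s, in which the tool goes at most 50 mm and 8.59 degrees, less where a joint would pass 70% of its speed; a pose out of reach is approached as far as the arm can. A call with a gripper value outside its range is refused whole. The fingers move at their own pace and stop on an object; "force" is the grip in N (left out, the last holds). Time passes only in rows, so rows that do not move let the fingers close. It gives the time, the measured TCP pose, the force, the opening and the grip force at its end, in the units of the state.
- bot.observe(): the state, without advancing time (a new reading comes with each control period).
- bot.grab_frame(name): name is "scene" or "side" or "wrist"; returns a dict with "img" (420x560x3 uint8, red, green, blue), "vfov" (degrees; the focal length in pixels is half the picture's height over the tangent of half this angle, whatever the lens; pixels are square), "cx", "cy" (the principal point, pixels), "distortion" ([k1, k2, p1, p2, k3] as OpenCV has them; the pictures are not rectified), "view" (4x4, takes a point from world to camera coordinates). Camera axes: x right, y up, looking along -z (the intrinsics and any distortion apply to the point x, -y, -z); pixel columns grow to the right and rows downward; lengths in m; the calibration is good to about 2 mm. A picture is of the moment at which its call begins. There is no depth.
- bot.job_done(): hands the job in; it is judged then, once.
Trained networks look in the newest picture that a camera, given by its name, has taken for a name from the list of things; names that differ only in an ending like _2 or _b are one class to them, and where a whole thing is asked for, a point or a joint stands for the part that bears it (a point fixed in the world has none). Each returns a list of dicts, best first, with "score" (0 to 1); they miss things now and then, are a little off and sometimes report something else, mostly with a low value. They report only what shows in the picture. A call takes as long as a camera call.
- bot.find_in(camera, query): "position" ([x, y, z] in m, in world coordinates, good to about 4 mm: the middle of the surface that is visible of it).
The state is a dict: "clock": time; "qpos": joint angles; "qd": joint speeds; "joint_efforts": joint torques, N m; "position": TCP position; "tool_rot": TCP orientation; "force": force on the tool from outside, world axes, zero at the start; "moment": the same for the moment, N m; "grip_width": finger opening in m; "finger_force": force on a finger pad.
Only numpy, scipy, OpenCV 4.12 (cv2) and the standard library are available. Lean on these libraries where they do the work, as an engineer would, in place of code of your own. Each camera call takes 0.05 s, during which the arm holds its last target. There are 200 camera calls.

### The job

Turn the slotted cover of the cap carousel by its knob until its opening lines up with the pocket that faces the counting deck. Then take the straightedge and with it push the four loose bottle caps together, as one group, along the deck and over its edge so that all of them drop into that pocket; do not handle the caps with the fingers. Finally stand the straightedge upright on the bench again, leaving the cover lined up and the things standing about where they are.

Things in the scene. Friction and masses are not known exactly. Their poses are not given: they have to be found in the camera images.
- station: fixed cap-counting station: grey round drum 240 mm across, 52 mm high, in three 120-degree pockets, joined to a raised sheet-steel counting deck. Origin on the drum's axis at bench level, z up; +x = push direction, from deck to drum. Deck top level at z = 60 mm, from x = -320 mm (rear end, open) to x = -80 mm (lip, overhanging the drum)
- deck_rear (a point): middle of the deck's open rear end, on its upper face (station x = -320, z = 60 mm); axes as the station's. The deck is 132 mm wide between two side fences: inner faces at y = +-66 mm, 3 mm thick, tops at z = 81 mm above the bench, running from here to 35 mm past the lip
- lip (a point): middle of the deck's lip edge, on its upper face, 60 mm above the bench, 80 mm from the drum's axis; axes as the station's. A cap pushed past it falls into the pocket to fill if the cover's opening is there
- pocket (a point): middle of the floor of the pocket to fill, 5 mm above the bench, 65 mm from the drum's axis towards the deck (station -x); the pocket spans 120 degrees, inner radius 115 mm, up to the cover. The other two pockets already hold stock (jar lids, other caps), not to be touched
- cover (a joint): the carousel's flat aluminium cover, top at 55.5 mm, turning about the drum's axis; rad, positive anticlockwise seen from above, -0.7 to 3.0; stays where left (friction 0.06 N m, no detent). One sector opening, 116 degrees wide, radius 26 to 113 mm; at 0 it is centred exactly over the pocket to fill (station -x), at q turned by q from there
- cover_grip (a point): grip point of the cover's black knob, on the axis, 83 mm above the bench. The knob is an upright bar 46 mm long, 14 mm thick, top at 88 mm, on a round boss with top at 61.5 mm. The point turns with the cover: x axis along the bar, -x end (white mark) points to the middle of the opening
- straightedge: straightedge standing on the bench: steel angle 116 mm long (y) with a beech grip bar. Origin at the underside, below the grip's middle, z up. Pushing face upright, at x = +11 mm, looks to +x, 28 mm high; the 3 mm foot reaches back to x = -24 mm. Grip bar 16 mm thick (x), 96 mm long (y), z = 3 to 60 mm: grip it above z = 30 mm. About 170 g
- wall_a (a point): foot of the drum's axis, 5 mm above the bench; its x axis runs along one side wall of the pocket to fill, its y axis points at right angles from that wall into the pocket
- wall_b (a point): the same point for the other side wall of the pocket to fill: its -x axis runs along that wall and its y axis points from it into the pocket
- cap_1: loose gold bottle cap, a plain disc 31 mm across and 18 mm high, about 14 g, standing mouth down on the deck; origin at the centre of its underside
- cap_2: loose gold bottle cap, a plain disc 31 mm across and 18 mm high, about 14 g, standing mouth down on the deck; origin at the centre of its underside
- cap_3: loose gold bottle cap, a plain disc 31 mm across and 18 mm high, about 14 g, standing mouth down on the deck; origin at the centre of its underside
- cap_4: loose gold bottle cap, a plain disc 31 mm across and 18 mm high, about 14 g, standing mouth down on the deck; origin at the centre of its underside
- tamper: bystander: jar tamper with a beech grip, 42 mm across, 83 mm high; origin at the centre of its underside; leave it
- funnel: bystander: steel funnel standing mouth down, 95 mm across, 86 mm high; origin at the centre of its underside; leave it
- tape_roll: bystander: roll of tape lying flat, 94 mm across, 24 mm high; origin at the centre of its underside; leave it
- small_jar: bystander: lidded amber jar, 43 mm across, 44 mm high; origin at the centre of its underside; leave it

How it is judged:
On the way, in this order (a step that is already met when the one before it is completed fails the run):
1. the cover's opening is lined up with the pocket that faces the deck (within 0.12 rad), the caps still on the deck (value of joint cover between -0.12 and 0.12 rad and height (world z) of each of cap_1, cap_2, cap_3, cap_4 above 0.056 m), for 0.3 s.
2. the held straightedge pushes all four caps along the deck as one group: every cap is before its face, within 74 mm of it, has moved 20 mm and is still on the deck (contact force between the fingers and straightedge above 1 N and height (world z) of straightedge between 0.055 and 0.085 m and height (world z) of each of cap_1, cap_2, cap_3, cap_4 above 0.056 m and distance of each of cap_1, cap_2, cap_3, cap_4 from where it was at the start of the episode above 0.02 m and x of cap_1 in the frame of straightedge between 0.015 and 0.085 m and y of cap_1 in the frame of straightedge between -0.07 and 0.07 m and x of cap_2 in the frame of straightedge between 0.015 and 0.085 m and y of cap_2 in the frame of straightedge between -0.07 and 0.07 m and x of cap_3 in the frame of straightedge between 0.015 and 0.085 m and y of cap_3 in the frame of straightedge between -0.07 and 0.07 m and x of cap_4 in the frame of straightedge between 0.015 and 0.085 m and y of cap_4 in the frame of straightedge between -0.07 and 0.07 m), for 0.1 s.
At the end, for the whole second after the job is handed in: all four caps at rest in the pocket facing the deck, under the cover (origins below 47 mm, between the pocket's walls); cover still lined up within 0.12 rad; straightedge standing on the bench (underside below 12 mm, tilt under 0.2 rad), released and at rest (value of joint cover between -0.12 and 0.12 rad and height (world z) of each of cap_1, cap_2, cap_3, cap_4 below 0.047 m and horizontal distance between each of cap_1, cap_2, cap_3, cap_4 and station below 0.116 m and y of each of cap_1, cap_2, cap_3, cap_4 in the frame of wall_a above 0.006 m and y of each of cap_1, cap_2, cap_3, cap_4 in the frame of wall_b above 0.006 m and linear speed of each of cap_1, cap_2, cap_3, cap_4, straightedge below 0.03 m/s and height (world z) of straightedge below 0.012 m and angle between straightedge's own z axis and vertical below 0.2 rad); the robot touches nothing.
It fails at once if the fingers touch a cap (contact force between the fingers and cap_1 above 0.5 N or contact force between the fingers and cap_2 above 0.5 N or contact force between the fingers and cap_3 above 0.5 N or contact force between the fingers and cap_4 above 0.5 N).
It fails at once if a bystander is shifted by more than 30 mm (distance of any of tamper, funnel, tape_roll, small_jar from where it was at the start of the episode above 0.03 m).
It also fails if it takes over 72 s, if anything falls off the work surface, if the arm or the gripper's body presses on something with over 40 N, if the wrist force passes 120 N, or if a joint passes its speed limit or range.

## Working session

There is one attempt and no reset: what is moved stays moved. The work goes in short steps, Python scripts to look and compute and a tool call to move; the robot and the scene stay as the last step left them, time stands still between calls to the robot, and variables do not carry over. Pictures are saved under pics/ and viewed, at most 12 in all, crops included, and the job is handed in when it is done.

Besides the shell and the picture viewer there is one more tool, called in YAML: its name, and indented under it one key for each argument. apply_moves: Moves the arm, as the interface text tells. Its arguments: {"type":"object","properties":{"claw":{"type":"array"},"xyz":{"type":"array"},"twist":{"type":"array"},"force":{"type":"number"}},"required":["claw","xyz","twist"]}

```bash
mkdir -p pics; cat > h.py <<'E'
import numpy as np, cv2
from workcell import bot
def cam(f):
    h=f["img"].shape[0]; fl=h/2/np.tan(np.radians(f["vfov"])/2)
    K=np.array([[fl,0,f["cx"]],[0,fl,f["cy"]],[0,0,1.]]); return K,np.array(f["distortion"],float),np.array(f["view"])
F=np.diag([1,-1,-1.])
def proj(f,P):
    K,d,V=cam(f); R=F@V[:3,:3]; t=F@V[:3,3]
    return cv2.projectPoints(np.array(P,float).reshape(-1,1,3),cv2.Rodrigues(R)[0],t,K,d)[0].reshape(-1,2)
def unproj(f,uv,z):
    K,d,V=cam(f); R=F@V[:3,:3]; t=F@V[:3,3]
    n=cv2.undistortPoints(np.array(uv,float).reshape(-1,1,2),K,d).reshape(-1,2)
    D=np.c_[n,np.ones(len(n))]@R; C=-R.T@t
    return C+D*((z-C[2])/D[:,2])[:,None]
def save(f,n): cv2.imwrite("pics/"+n+".png",cv2.cvtColor(f["img"],cv2.COLOR_RGB2BGR))
E
cat > a.py <<'E'
from h import *
np.set_printoptions(precision=4,suppress=True)
for c in("scene","side","wrist"):
    f=bot.grab_frame(c); save(f,c+"0"); print(c,"campos",-f["view"][:3,:3].T@f["view"][:3,3])
    np.save(c+"0.npy",f,allow_pickle=True)
    for q in("station","cover","cover_grip","straightedge","cap_1","tamper","funnel","tape_roll","small_jar"):
        print(q,[(round(r["score"],2),np.round(r["position"],3).tolist()) for r in bot.find_in(c,q)][:6])
o=bot.observe();print(o)
E
python3 a.py
```

```text
scene campos [-0.0802  0.8552  0.7271]
station [(0.6, [0.49, 0.037, 0.057])]
cover [(0.79, [0.518, -0.088, 0.058]), (0.34, [0.401, -0.334, 0.031])]
cover_grip [(0.86, [0.516, -0.094, 0.058])]
straightedge [(0.94, [0.5, 0.37, 0.023])]
cap_1 [(0.7, [0.462, 0.064, 0.083]), (0.46, [0.478, 0.119, 0.076])]
tamper [(0.68, [0.686, -0.265, 0.041])]
funnel [(0.92, [0.708, 0.139, 0.021]), (0.65, [0.487, 0.04, 0.06])]
tape_roll [(0.79, [0.492, -0.44, 0.017])]
small_jar [(0.68, [0.405, -0.332, 0.029]), (0.56, [0.489, 0.037, 0.059])]
side campos [0.0406 1.4909 0.7134]
station [(0.82, [0.488, 0.06, 0.056]), (0.29, [0.4, -0.331, 0.033])]
cover [(0.63, [0.51, -0.093, 0.053]), (0.28, [0.49, 0.061, 0.055])]
cover_grip [(0.77, [0.516, -0.093, 0.054]), (0.45, [0.493, 0.062, 0.054])]
straightedge [(0.68, [0.508, 0.37, 0.029]), (0.54, [0.477, 0.127, 0.072])]
cap_1 [(0.54, [0.46, 0.064, 0.07]), (0.4, [0.48, 0.125, 0.071])]
tamper [(0.49, [0.686, -0.26, 0.044])]
funnel [(0.78, [0.71, 0.143, 0.017])]
tape_roll [(0.52, [0.489, -0.427, 0.012])]
small_jar [(0.65, [0.401, -0.332, 0.031])]
wrist campos [0.6259 0.0
[... 234 characters left out ...]
0.057, 0.078]), (0.76, [0.469, 0.061, 0.076]), (0.55, [0.489, 0.115, 0.077])]
tamper [(0.73, [0.688, -0.258, 0.012])]
funnel [(0.89, [0.714, 0.117, 0.02])]
tape_roll []
small_jar []
{'clock': 1.5, 'qpos': array([-0.0702,  0.5214, -0.0363,  1.5995,  0.0212,  1.0211, -0.1128]), 'qd': array([ 0.0002, -0.0001, -0.    ,  0.0001,  0.0001,  0.0002, -0.0002]), 'joint_efforts': array([  0.0005, -92.6841,   1.9786, -37.0251,   0.0181,   0.002 ,
        -0.    ]), 'position': array([ 0.625 , -0.    ,  0.2313]), 'tool_rot': array([-3.1415,  0.    ,  1.5708]), 'force': array([ 0.2246,  0.1157, -0.2987]), 'moment': array([-0.0259,  0.0802, -0.0237]), 'finger_force': 0.0, 'grip_width': 0.08517800161912842}
```

```bash
python3 -c "
import cv2,numpy as np
a=cv2.imread('pics/scene0.png');cv2.imwrite('pics/scene0b.png',cv2.resize(a,(800,600),interpolation=cv2.INTER_CUBIC))
a=cv2.imread('pics/wrist0.png');cv2.imwrite('pics/wrist0b.png',cv2.resize(a,(800,600),interpolation=cv2.INTER_CUBIC))"
```

```text
(no output)
```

View pics/scene0b.png

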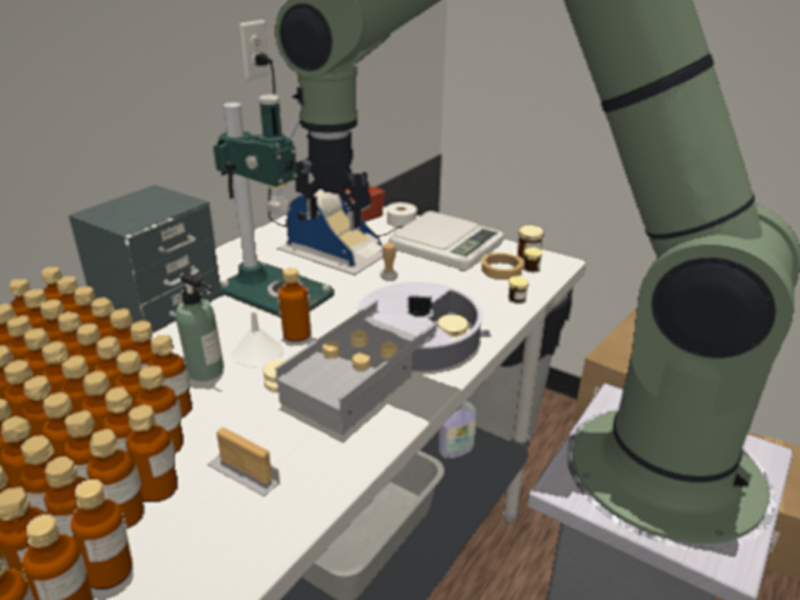

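View pics/wrist0b.png

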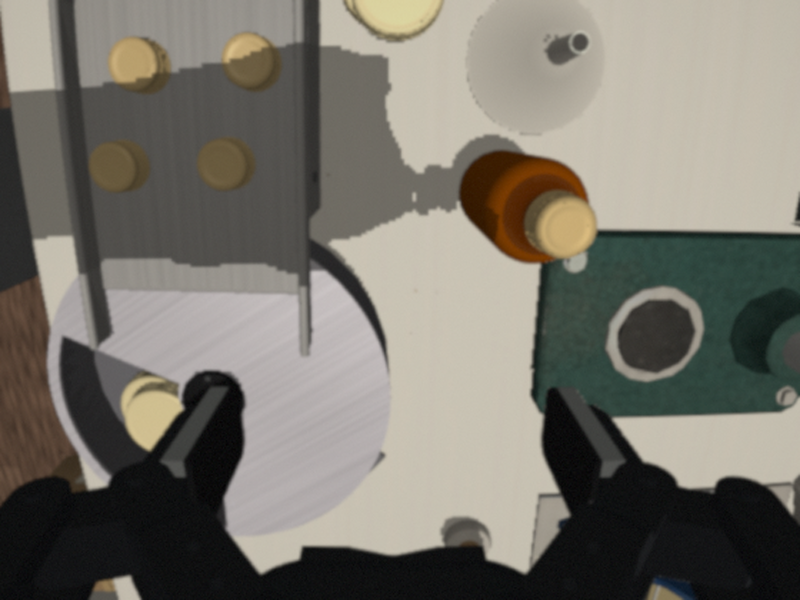

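The wrist view (800-px scale) shows the deck with four caps at about (137,63), (250,60), (118,165) and (224,163). The lip runs (107,288)–(298,293). The knob is at about (215,395) and the cover opening faces lower-left, with one edge running (62,338)→(180,385). The scene view shows the straightedge standing at (245,457).

```bash
cat > b.py <<'E'
from h import *
np.set_printoptions(precision=4,suppress=True)
f=np.load("wrist0.npy",allow_pickle=True).item(); s=.7
U=lambda L,z:unproj(f,np.array(L)*s,z)[:,:2]
print("lip",U([(107,288),(298,293)],.06))
print("fenceR inner top",U([(298,0),(301,290),(301,353)],.081))
print("fenceL inner top",U([(75,0),(107,330)],.081))
c=U([(50,360),(388,380),(255,533),(388,400),(376,458),(60,300)],.0555); print("rim",c)
from scipy.optimize import least_squares
print(least_squares(lambda p:np.hypot(*(c-p[:2]).T)-p[2],[.5,-.1,.12]).x)
print("open edge",U([(62,338),(178,385)],.0555))
print("caps",U([(137,63),(250,60),(118,165),(224,163)],.078))
g=np.load("scene0.npy",allow_pickle=True).item()
print("SE foot corners",unproj(g,np.array([(209,465),(265,491),(277,481)])*s,.003)[:,:2])
print("SE grip top",unproj(g,np.array([(219,430),(270,457),(275,455),(226,428)])*s,.06)[:,:2])
a=g["img"]; 
def crop(g,n,x0,y0,w,h,k): cv2.imwrite("pics/"+n,cv2.cvtColor(cv2.resize(g["img"][y0:y0+h,x0:x0+w],None,fx=k,fy=k,interpolation=cv2.INTER_CUBIC),cv2.COLOR_RGB2BGR))
A=cv2.resize(a[290:350,140:205],None,fx=6,fy=6,interpolation=3);B=cv2.resize(a[190:260,240:345],None,fx=4,fy=4,interpolation=3)
C=np.zeros((400,820,3),np.uint8);C[:360,:390]=A;C[:280,395:815]=B;cv2.imwrite("pics/crop1.png",C[:,:800,::-1])
E
python3 b.py
```

```text
lip [[ 0.4417 -0.0186]
 [ 0.5666 -0.022 ]]
fenceR inner top [[ 0.5776  0.1427]
 [ 0.5725 -0.0135]
 [ 0.5703 -0.0539]]
fenceL inner top [[ 0.4569  0.1486]
 [ 0.4493 -0.0394]]
rim [[ 0.3869 -0.0725]
 [ 0.6233 -0.0851]
 [ 0.5202 -0.2177]
 [ 0.6232 -0.1003]
 [ 0.6145 -0.1475]
 [ 0.4039 -0.0283]]
[ 0.5035 -0.0982  0.1206]
open edge [[ 0.3997 -0.0557]
 [ 0.4783 -0.09  ]]
caps [[0.4877 0.1145]
 [0.5503 0.1139]
 [0.4702 0.0601]
 [0.5322 0.0599]]
SE foot corners [[0.5685 0.386 ]
 [0.4626 0.3769]
 [0.4619 0.3526]]
SE grip top [[0.5603 0.3643]
 [0.4589 0.3635]
 [0.4559 0.3565]
 [0.5551 0.3553]]
```

View pics/crop1.png

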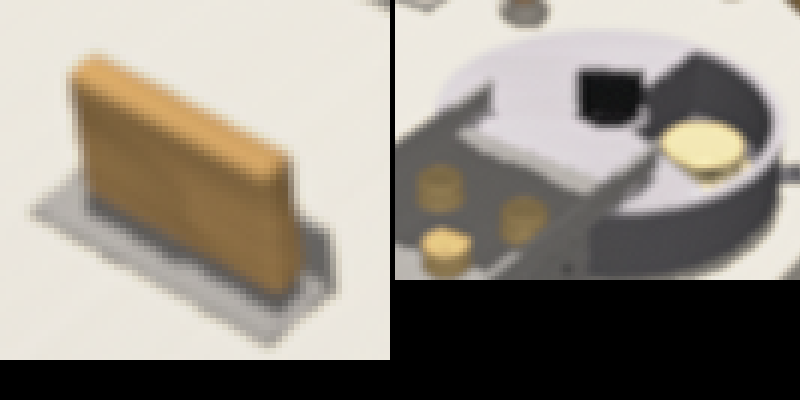

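The straightedge stands at about (0.508, 0.36) with its face toward −y, so it already faces the push direction. The cover is at q ≈ 2.2 rad with its axis at about (0.504, −0.099). I'll go above the knob first.

apply_moves:
  claw: [0.06,0.06,0.06,0.06,0.06,0.06,0.06,0.06,0.06,0.06,0.06,0.06,0.06,0.06,0.06,0.06,0.06,0.06,0.06,0.06]
  xyz:
    - [-0.0165,-0.02,0]
    - [-0.0165,-0.02,0]
    - [-0.0165,-0.02,0]
    - [-0.0165,-0.02,0]
    - [-0.0165,-0.02,0]
    - [-0.0165,-0.02,0]
    - [0,0,0]
    - [0,0,0]
    - [0,0,0]
    - [0,0,0]
    - [0,0,0]
    - [0,0,0]
    - [0,0,0]
    - [0,0,0]
    - [0,0,0]
    - [0,0,0]
    - [0,0,0]
    - [0,0,0]
    - [0,0,0]
    - [0,0,0]
  twist:
    - [0,0,0]
    - [0,0,0]
    - [0,0,0]
    - [0,0,0]
    - [0,0,0]
    - [0,0,0]
    - [0,0,-0.14]
    - [0,0,-0.14]
    - [0,0,-0.14]
    - [0,0,-0.14]
    - [0,0,-0.14]
    - [0,0,-0.14]
    - [0,0,-0.14]
    - [0,0,-0.14]
    - [0,0,-0.14]
    - [0,0,-0.14]
    - [0,0,-0.14]
    - [0,0,-0.14]
    - [0,0,-0.14]
    - [0,0,-0.14]
  force: 40

```text
clock: 3.5
position: [0.505, -0.0991, 0.2314]
tool_rot: [-3.141, 0.0, -2.747]
force: [-0.5, 0.4, -0.1]
grip_width: 0.0599
finger_force: 0.0
```

```bash
cat > c.py <<'E'
from h import *
np.set_printoptions(precision=4,suppress=True)
f=bot.grab_frame("wrist"); save(f,"w1"); np.save("w1.npy",f,allow_pickle=True)
cv2.imwrite("pics/w1b.png",cv2.resize(f["img"],(800,600),interpolation=3)[:,:,::-1])
for q in("cover_grip","cover"): print(q,[(round(r["score"],2),np.round(r["position"],3).tolist()) for r in bot.find_in("wrist",q)])
o=bot.observe();print(o["qpos"],o["position"],o["tool_rot"],o["clock"],f["view"])
E
python3 c.py
```

```text
cover_grip [(0.83, [0.517, -0.096, 0.057])]
cover [(0.9, [0.522, -0.096, 0.061])]
[ 0.4215  0.3736 -0.4409  1.871   0.194   0.9389  1.8486] [ 0.505  -0.0992  0.2313] [ 3.1414  0.0001 -2.7558] 3.65 [[-0.3847  0.9231 -0.0007  0.286 ]
 [-0.8798 -0.3669 -0.3022  0.4485]
 [-0.2792 -0.1156  0.9532 -0.2503]
 [ 0.      0.      0.      1.    ]]
```

View pics/w1b.png

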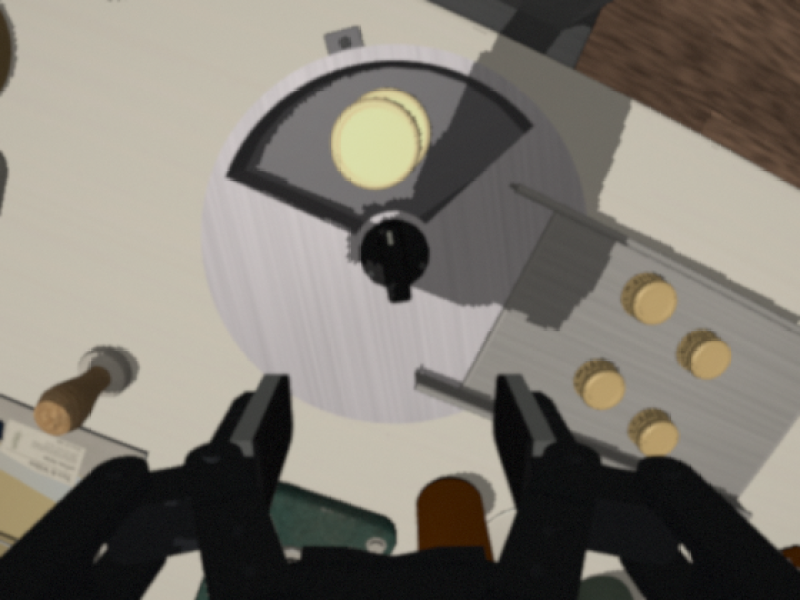

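The view shows the cover opening at the top, with outer corners (228,176) and (532,126). The white mark is at (390,237), the far bar end at (400,300), and the lip runs (468,382)–(553,210).

```bash
cat > d.py <<'E'
from h import *
from scipy.optimize import least_squares
np.set_printoptions(precision=4,suppress=True)
f=np.load("w1.npy",allow_pickle=True).item(); s=.7
U=lambda L,z:unproj(f,np.array(L)*s,z)[:,:2]
c=U([(202,232),(210,290),(245,357),(300,400),(360,420),(420,422),(585,215),(575,160),(255,105),(310,63)],.0555)
p=least_squares(lambda p:np.hypot(*(c-p[:2]).T)-p[2],[.5,-.1,.12]);print("rim",p.x,p.fun)
k=U([(388,230),(390,245),(391,299),(409,298)],.088);print("knob",k)
e=U([(228,176),(532,126)],.0555)-p.x[:2];a=np.degrees(np.arctan2(e[:,1],e[:,0]))%360;print("opening",a,np.hypot(*e.T))
print("lip",U([(468,382),(553,210)],.06)); l=U([(468,382),(553,210)],.06); print("yaw edge",np.degrees(np.arctan2(*(l[0]-l[1])[::-1])))
print("fence far side top ",U([(418,372),(745,512)],.081),"near",U([(515,185),(800,320)],.081))
print("caps",U([(653,302),(709,359),(603,390),(656,438)],.078))
E
python3 d.py
```

```text
rim [ 0.5036 -0.0984  0.1216] [-0.0005 -0.0002  0.0012  0.0002 -0.0006 -0.0001 -0.0012  0.0014 -0.0007
  0.0004]
knob [[ 0.4857 -0.1099]
 [ 0.4931 -0.1057]
 [ 0.5221 -0.093 ]
 [ 0.5176 -0.0837]]
opening [267.0049 156.3463] [0.1118 0.1119]
lip [[ 0.5648 -0.0196]
 [ 0.4405 -0.0207]]
yaw edge 0.5283435723539578
fence far side top  [[ 0.5617 -0.0584]
 [ 0.5767  0.2117]] near [[ 0.4361 -0.0541]
 [ 0.4368  0.1552]]
caps [[0.4654 0.057 ]
 [0.484  0.1131]
 [0.5297 0.0579]
 [0.5477 0.1114]]
```

apply_moves:
  claw: [0.06,0.06,0.06,0.06,0.06,0.06,0.06,0.06,0.05,0.05,0,0,0,0,0,0]
  xyz:
    - [0,0,0]
    - [0,0,0]
    - [0,0,0.025]
    - [0,0,0.025]
    - [0,0,0.025]
    - [0,0,0.025]
    - [0,0,0.025]
    - [0,0,0.02]
    - [0,0,0.012]
    - [0,0,0.006]
    - [0,0,0]
    - [0,0,0]
    - [0,0,0]
    - [0,0,0]
    - [0,0,0]
    - [0,0,0]
  twist:
    - [0,0,-0.09]
    - [0,0,-0.085]
    - [0,0,0]
    - [0,0,0]
    - [0,0,0]
    - [0,0,0]
    - [0,0,0]
    - [0,0,0]
    - [0,0,0]
    - [0,0,0]
    - [0,0,0]
    - [0,0,0]
    - [0,0,0]
    - [0,0,0]
    - [0,0,0]
    - [0,0,0]
  force: 40

```text
clock: 5.25
position: [0.5047, -0.0978, 0.0692]
tool_rot: [3.141, 0.0, -2.577]
force: [-7.7, 9.1, 10.0]
grip_width: 0.0129
finger_force: 39.9
```

apply_moves:
  claw: [0,0,0,0,0,0,0,0,0,0,0,0,0,0,0,0,0,0]
  xyz:
    - [0,0.001,0]
    - [0,0,0]
    - [0,0,0]
    - [0,0,0]
    - [0,0,0]
    - [0,0,0]
    - [0,0,0]
    - [0,0,0]
    - [0,0,0]
    - [0,0,0]
    - [0,0,0]
    - [0,0,0]
    - [0,0,0]
    - [0,0,0]
    - [0,0,0]
    - [0,0,0]
    - [0,0,0]
    - [0,0,0]
  twist:
    - [0,0,0.06]
    - [0,0,0.14]
    - [0,0,0.14]
    - [0,0,0.14]
    - [0,0,0.14]
    - [0,0,0.14]
    - [0,0,0.14]
    - [0,0,0.14]
    - [0,0,0.14]
    - [0,0,0.14]
    - [0,0,0.14]
    - [0,0,0.14]
    - [0,0,0.14]
    - [0,0,0.14]
    - [0,0,0.14]
    - [0,0,0.14]
    - [0,0,0]
    - [0,0,0]

```text
clock: 7.05
position: [0.5021, -0.1022, 0.0692]
tool_rot: [-3.139, 0.003, 1.541]
force: [-17.7, -25.2, 17.3]
grip_width: 0.013
finger_force: 41.7
```

```bash
python3 -c "
from workcell import bot
o=bot.observe();print(o['qpos'],o['position'],o['tool_rot'],o['force'],o['moment'])"
```

```text
[-0.06981776  0.60753971  0.2067674   2.02406455 -0.22564226  0.5336541
  0.26629179] [ 0.50209743 -0.10216461  0.06918802] [-3.13893504  0.00322727  1.54095421] [-17.67084724 -25.19443249  17.28435985] [-5.26784771  3.90413787 -0.0327342 ]
```

apply_moves:
  claw: [0.045,0.045,0.045,0.045,0.045,0.045,0.045,0.045,0.045,0.045]
  xyz:
    - [0,0,0]
    - [0,0,0]
    - [0,0,0]
    - [0,0,0]
    - [0,0,-0.015]
    - [0,0,-0.03]
    - [0,0,-0.03]
    - [0,0,-0.03]
    - [0,0,-0.03]
    - [0,0,-0.03]
  twist:
    - [0,0,0]
    - [0,0,0]
    - [0,0,0]
    - [0,0,0]
    - [0,0,0]
    - [0,0,0]
    - [0,0,0]
    - [0,0,0]
    - [0,0,0]
    - [0,0,0]

```text
clock: 8.05
position: [0.5043, -0.098, 0.2347]
tool_rot: [3.141, -0.0, 1.546]
force: [0.5, 0.9, 0.5]
grip_width: 0.0451
finger_force: 0.0
```

```bash
sed -i 's/w1/w2/g' c.py; python3 c.py
```

```text
cover_grip [(0.87, [0.497, -0.115, 0.056])]
cover [(0.67, [0.505, -0.114, 0.058])]
[-0.1565  0.3529  0.3008  1.8983 -0.1314  0.906   0.1832] [ 0.5053 -0.098   0.2348] [ 3.1383 -0.0003  1.5461] 8.2 [[ 0.9997 -0.0248  0.0009 -0.5079]
 [ 0.0239  0.9531 -0.3018  0.1214]
 [ 0.0066  0.3017  0.9534 -0.3572]
 [ 0.      0.      0.      1.    ]]
```

View pics/w2b.png

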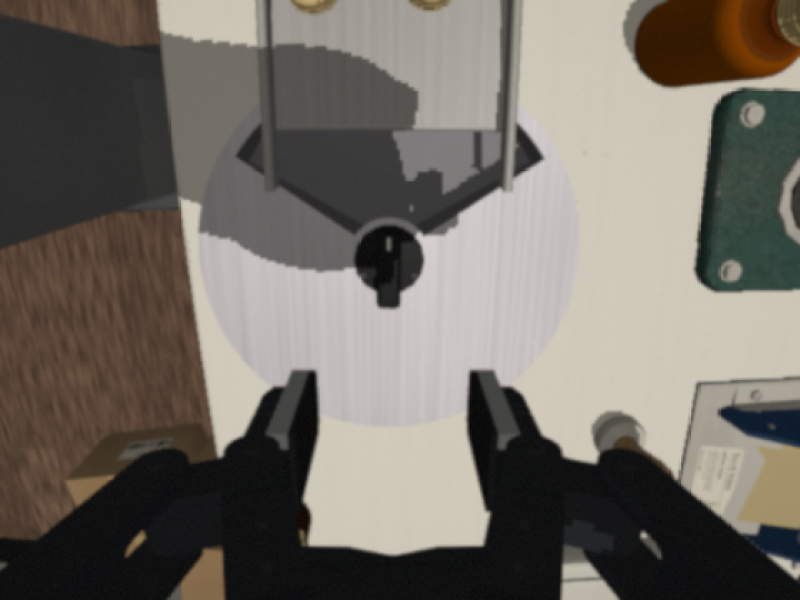

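The opening now faces the deck symmetrically, with corners (238,157) and (542,157). The lip runs (277,128)–(500,130) and the fence tips are at (270,188) and (508,188).

```bash
cat > e.py <<'E'
from h import *
np.set_printoptions(precision=4,suppress=True)
f=np.load("w2.npy",allow_pickle=True).item(); s=.7
U=lambda L,z:unproj(f,np.array(L)*s,z)[:,:2]
e=U([(238,157),(542,157)],.0555)-[.5037,-.0985];a=np.degrees(np.arctan2(e[:,1],e[:,0]));print("opening",a,a.mean())
print("lip",U([(277,128),(500,130)],.06))
L=U([(270,188),(265,0)],.081);R=U([(508,188),(517,0)],.081);print(L,R,(L+R)/2)
for x in (L,R): d=x[1]-x[0];print(np.degrees(np.arctan2(d[1],d[0])))
for c in("scene","side"):
    f=bot.grab_frame(c); save(f,c+"1"); np.save(c+"1.npy",f,allow_pickle=True)
    for q in("straightedge","funnel"): print(q,[(round(r["score"],2),np.round(r["position"],3).tolist()) for r in bot.find_in(c,q)])
E
python3 e.py
```

```text
opening [144.2585  32.6089] 88.43367388102925
lip [[ 0.44   -0.0179]
 [ 0.5706 -0.0223]]
[[ 0.4378 -0.0506]
 [ 0.4427  0.0476]] [[ 0.5718 -0.0539]
 [ 0.5742  0.0444]] [[ 0.5048 -0.0522]
 [ 0.5084  0.046 ]]
87.13320591249807
88.6445638370271
straightedge [(0.75, [0.501, 0.37, 0.022]), (0.5, [0.683, -0.264, 0.043])]
funnel [(0.69, [0.71, 0.139, 0.02]), (0.34, [0.482, 0.04, 0.058])]
straightedge [(0.93, [0.508, 0.371, 0.024])]
funnel [(0.56, [0.714, 0.145, 0.015])]
```

apply_moves:
  claw: [0.06,0.06,0.06,0.06,0.06,0.06,0.06,0.06,0.06,0.06,0.06,0.06,0.06,0.06,0.06,0.06,0.06,0.06,0.06,0.06]
  xyz:
    - [0.025,0,0]
    - [0.045,-0.001,0]
    - [0.048,-0.001,0]
    - [0.048,-0.001,0]
    - [0.048,-0.001,0]
    - [0.048,-0.001,0]
    - [0.048,-0.001,0]
    - [0.048,-0.001,0]
    - [0.045,-0.001,0]
    - [0.04,-0.001,0]
    - [0.015,0,0]
    - [0,0,0]
    - [0,0,0]
    - [0,0,0]
    - [0,0,0]
    - [0,0,0]
    - [0,0,0]
    - [0,0,0]
    - [0,0,0]
    - [0,0,0]
  twist:
    - [0,0,0]
    - [0,0,0]
    - [0,0,0]
    - [0,0,0]
    - [0,0,0]
    - [0,0,0]
    - [0,0,0]
    - [0,0,0]
    - [0,0,0]
    - [0,0,-0.14]
    - [0,0,-0.145]
    - [0,0,-0.145]
    - [0,0,-0.145]
    - [0,0,-0.145]
    - [0,0,-0.145]
    - [0,0,-0.145]
    - [0,0,-0.145]
    - [0,0,-0.145]
    - [0,0,-0.145]
    - [0,0,-0.145]

```text
clock: 10.5
position: [0.5046, 0.3596, 0.2325]
tool_rot: [-3.141, -0.001, -3.142]
force: [0.1, 0.2, 0.8]
grip_width: 0.0597
finger_force: 0.0
```

```bash
sed -i 's/w2/w3/g; s/"cover_grip","cover"/"straightedge",/' c.py; python3 c.py
```

```text
straightedge [(0.82, [0.502, 0.368, 0.029])]
[-0.5759  0.5178 -0.2034  1.6052  0.1162  1.0316  0.7543] [0.5048 0.3595 0.2326] [-3.1412 -0.0011  3.1382] 10.6 [[-0.0001  1.     -0.0009 -0.3597]
 [-0.9535 -0.0003 -0.3013  0.5219]
 [-0.3013  0.0008  0.9535 -0.2293]
 [ 0.      0.      0.      1.    ]]
```

View pics/w3b.png

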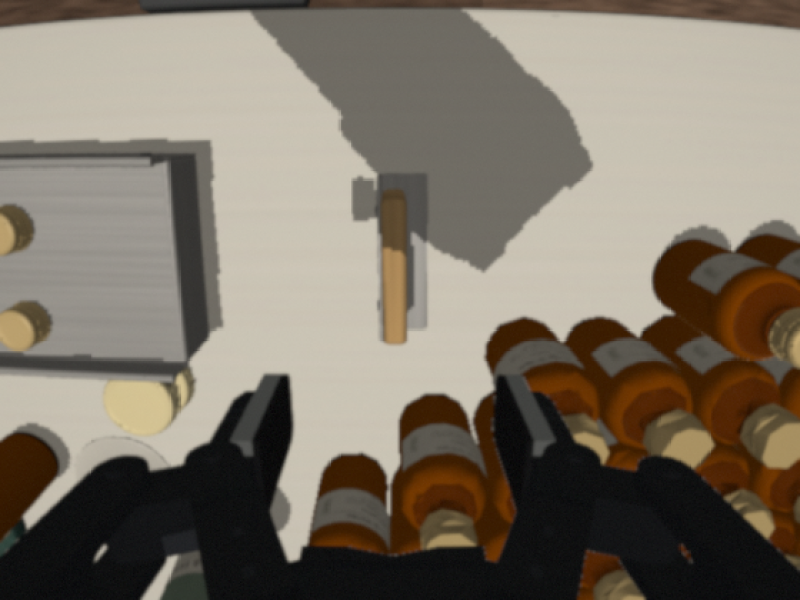

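The grip bar's top runs (394,193)–(393,342) and is nearly square to the tool. The foot is on the right, so the face looks to −y. The bottle stock stands nearby to the right and below.

```bash
cat > g.py <<'E'
from h import *
np.set_printoptions(precision=4,suppress=True)
f=np.load("w3.npy",allow_pickle=True).item(); s=.7
U=lambda L,z:unproj(f,np.array(L)*s,z)[:,:2]
t=U([(383,192),(404,192),(405,343),(383,343)],.06);print("grip top",t,t.mean(0))
d=t[3]+t[2]-t[0]-t[1];print("axis deg",np.degrees(np.arctan2(d[1],d[0])))
print("foot back corners",U([(427,174),(427,328)],.003))
print("bottles tops@.13",U([(448,530),(590,445),(680,440)],.13), "shoulder edge@.08",U([(490,350),(435,400)],.08))
print("deck rear corners",U([(187,360),(165,157)],.06),U([(187,363),(195,155)],.081))
E
python3 g.py
```

```text
grip top [[0.4649 0.3542]
 [0.4649 0.3668]
 [0.5624 0.3681]
 [0.5624 0.3537]] [0.5137 0.3607]
axis deg 0.23572255869302322
foot back corners [[0.4589 0.384 ]
 [0.5742 0.3862]]
bottles tops@.13 [[0.6523 0.3926]
 [0.5945 0.4696]
 [0.5929 0.522 ]] shoulder edge@.08 [[0.5587 0.4199]
 [0.5932 0.387 ]]
deck rear corners [[0.5754 0.2222]
 [0.4429 0.2238]] [[0.5677 0.2311]
 [0.4412 0.2502]]
```

apply_moves:
  claw: [0.05,0.05,0.05,0.05,0.05,0.05,0.05,0.05,0.05,0.05,0,0,0,0,0,0]
  xyz:
    - [-0.005,0.001,0.01]
    - [0,0,0.025]
    - [0,0,0.025]
    - [0,0,0.025]
    - [0,0,0.025]
    - [0,0,0.025]
    - [0,0,0.025]
    - [0,0,0.02]
    - [0,0,0.015]
    - [0,0,0.005]
    - [0,0,0]
    - [0,0,0]
    - [0,0,0]
    - [0,0,0]
    - [0,0,0]
    - [0,0,0]
  twist:
    - [0,0,0]
    - [0,0,0]
    - [0,0,0]
    - [0,0,0]
    - [0,0,0]
    - [0,0,0]
    - [0,0,0]
    - [0,0,0]
    - [0,0,0]
    - [0,0,0]
    - [0,0,0]
    - [0,0,0]
    - [0,0,0]
    - [0,0,0]
    - [0,0,0]
    - [0,0,0]
  force: 70

```text
clock: 12.2
position: [0.5104, 0.361, 0.0342]
tool_rot: [3.141, 0.001, 3.135]
force: [0.2, -2.2, 7.0]
grip_width: 0.0147
finger_force: 69.4
```

```bash
python3 -c "
from workcell import bot
o=bot.observe();print(o['qpos'],o['position'],o['tool_rot'],o['force'],o['grip_width'])"
```

```text
[-0.60135728  0.77574294 -0.16310541  1.72017669  0.18694282  0.65949346
  0.69797878] [0.51035347 0.36097578 0.03418387] [3.14083094e+00 1.11680663e-03 3.13531514e+00] [ 0.18255305 -2.18203333  6.99207299] 0.014694108850717839
```

apply_moves:
  claw: [0,0,0,0,0,0,0,0,0]
  xyz:
    - [0,0,-0.01]
    - [0,0,-0.02]
    - [0,0,-0.025]
    - [0,0,-0.02]
    - [0,0,0]
    - [0,-0.02,0]
    - [0,-0.025,0]
    - [0,-0.025,0]
    - [0,0,0]
  twist:
    - [0,0,0]
    - [0,0,0]
    - [0,0,0]
    - [0,0,0]
    - [0,0,0.032]
    - [0,0,0]
    - [0,0,0]
    - [0,0,0]
    - [0,0,0]

```text
clock: 13.1
position: [0.5073, 0.2869, 0.1079]
tool_rot: [-3.139, -0.001, 3.099]
force: [0.3, 0.1, -1.6]
grip_width: 0.0149
finger_force: 68.4
```

```bash
sed -i 's/w3/w4/g' c.py; python3 c.py
```

```text
straightedge [(0.94, [0.482, 0.289, 0.134]), (0.36, [0.495, 0.178, 0.06])]
[-0.4953  0.6173 -0.1795  1.8037  0.1547  0.7344  0.7739] [0.5072 0.2906 0.1082] [-3.1416 -0.0003  3.1021] 13.2 [[ 0.0423  0.9991 -0.0028 -0.3082]
 [-0.9526  0.0395 -0.3017  0.4751]
 [-0.3013  0.0154  0.9534 -0.1138]
 [ 0.      0.      0.      1.    ]]
```

View pics/w4b.png

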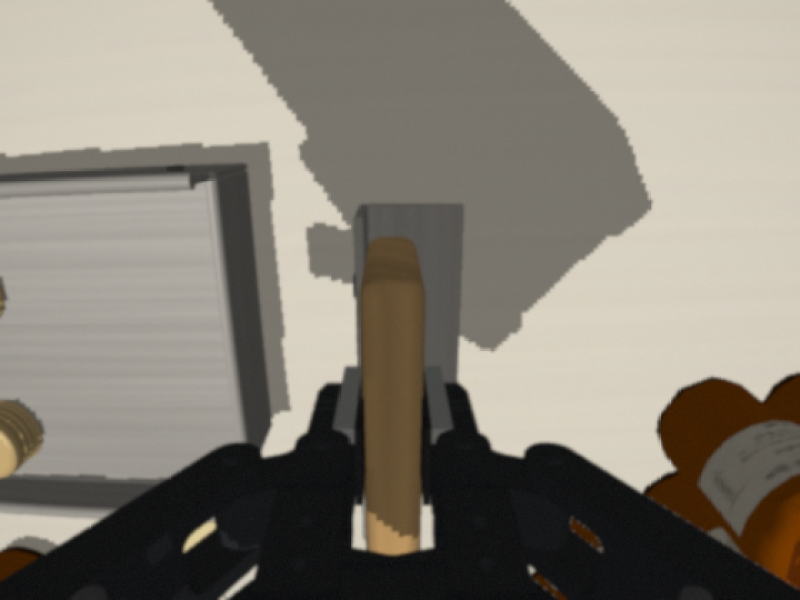

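The deck's rear edge runs (208,182)–(247,478) and the near fence's top ends at (190,180). The straightedge's near end has its foot-back corner at (463,205) and its face-top corner at (362,207).

```bash
cat > i.py <<'E'
from h import *
np.set_printoptions(precision=4,suppress=True)
f=np.load("w4.npy",allow_pickle=True).item(); s=.7
U=lambda L,z:unproj(f,np.array(L)*s,z)[:,:2]
print("rear",U([(208,182),(247,478)],.06),"fence near top inner",U([(0,190),(190,188)],.081),"far inner bottom",U([(0,474),(247,478)],.06))
print("SE foot back",U([(463,205),(457,375)],.077),"face top",U([(362,207),(357,345)],.102),"grip top end",U([(363,275),(422,275)],.134))
E
python3 i.py
```

```text
rear [[0.4464 0.2225]
 [0.5744 0.2202]] fence near top inner [[0.4424 0.1556]
 [0.4463 0.2238]] far inner bottom [[0.5732 0.0995]
 [0.5744 0.2202]]
SE foot back [[0.4566 0.3129]
 [0.5188 0.3106]] face top [[0.4523 0.281 ]
 [0.4947 0.2769]] grip top end [[0.4636 0.2824]
 [0.4641 0.2961]]
```

apply_moves:
  claw: [0,0,0,0,0,0,0,0,0,0,0,0,0]
  xyz:
    - [-0.0015,-0.01,0.006]
    - [0,-0.02,0.006]
    - [0,-0.02,0]
    - [0,-0.025,0]
    - [0,-0.025,0]
    - [0,-0.025,0]
    - [0,-0.012,0]
    - [0,-0.012,0]
    - [0,-0.012,0]
    - [0,-0.012,0]
    - [0,-0.012,0]
    - [0,-0.012,0]
    - [0,0,0]
  twist:
    - [0,0,-0.008]
    - [0,0,0]
    - [0,0,0]
    - [0,0,0]
    - [0,0,0]
    - [0,0,0]
    - [0,0,0]
    - [0,0,0]
    - [0,0,0]
    - [0,0,0]
    - [0,0,0]
    - [0,0,0]
    - [0,0,0]

```text
clock: 14.5
position: [0.5027, 0.092, 0.0963]
tool_rot: [-3.141, -0.0, 3.11]
force: [0.5, -0.4, -2.7]
grip_width: 0.0149
finger_force: 68.5
```

```bash
sed -i 's/w4/w5/g' c.py; python3 c.py; python3 - <<'E'
from h import *
f=bot.grab_frame("scene")
print([(round(r["score"],2),np.round(r["position"],3).tolist()) for r in bot.find_in("wrist","cap_1")],[(round(r["score"],2),np.round(r["position"],3).tolist()) for r in bot.find_in("scene","cap_1")],bot.observe()["force"])
a=cv2.resize(f["img"][150:310,160:360],None,fx=2,fy=2,interpolation=3);b=cv2.resize(bot.grab_frame("wrist")["img"],(400,300))
C=np.zeros((320,800,3),np.uint8);C[:,:400]=a;C[:300,400:]=b;cv2.imwrite("pics/m1.png",C[:,:,::-1])
E
```

```text
straightedge [(0.74, [0.479, 0.094, 0.121]), (0.17, [0.454, 0.048, 0.079])]
[-0.1573  0.5467 -0.1904  2.0005  0.1724  0.6093  1.0784] [0.5028 0.0939 0.0963] [3.1413 0.0001 3.1114] 14.6 [[ 0.0317  0.9995 -0.001  -0.1081]
 [-0.9528  0.0299 -0.3021  0.4758]
 [-0.3019  0.0106  0.9533 -0.1003]
 [ 0.      0.      0.      1.    ]]
[(0.75, [0.48, 0.065, 0.077]), (0.62, [0.549, -0.064, 0.06]), (0.55, [0.455, 0.05, 0.077]), (0.48, [0.531, 0.054, 0.07])] [(0.6, [0.455, 0.055, 0.079])] [ 0.74214111  0.51321025 -1.46252553]
```

View pics/m1.png

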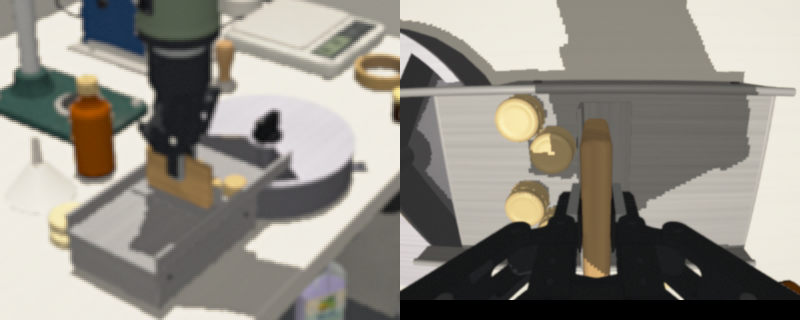

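The caps are gathered before the face: three tops show in the wrist half at (520,117), (550,150) and (525,208), and the fourth is behind the finger. I'll keep pushing over the lip.

apply_moves:
  claw: [0,0,0,0,0,0,0,0,0,0,0,0,0,0]
  xyz:
    - [0,-0.008,0]
    - [0,-0.01,0]
    - [0,-0.01,0]
    - [0,-0.01,0]
    - [0,-0.012,0]
    - [0,-0.012,0]
    - [0,-0.012,0]
    - [0,-0.012,0]
    - [0,-0.012,0]
    - [0,-0.01,0]
    - [0,-0.008,0]
    - [0,0,0]
    - [0,0,0]
    - [0,0,0]
  twist:
    - [0,0,0]
    - [0,0,0]
    - [0,0,0]
    - [0,0,0]
    - [0,0,0]
    - [0,0,0]
    - [0,0,0]
    - [0,0,0]
    - [0,0,0]
    - [0,0,0]
    - [0,0,0]
    - [0,0,0]
    - [0,0,0]
    - [0,0,0]

```text
clock: 16.2
position: [0.4993, -0.0215, 0.0963]
tool_rot: [3.141, 0.0, 3.112]
force: [1.0, -0.4, -0.4]
grip_width: 0.0149
finger_force: 68.6
```

```bash
cat > m.py <<'E'
import sys
from h import *
np.set_printoptions(precision=3,suppress=True)
f=bot.grab_frame("scene");g=bot.grab_frame("wrist")
for c in("wrist","scene"): print([(round(r["score"],2),np.round(r["position"],3).tolist()) for r in bot.find_in(c,"cap_1")])
o=bot.observe();print(o["clock"],o["position"],o["force"],o["tool_rot"])
a=cv2.resize(f["img"][150:310,160:360],None,fx=2,fy=2,interpolation=3);b=cv2.resize(g["img"],(400,300))
C=np.zeros((320,800,3),np.uint8);C[:,:400]=a;C[:300,400:]=b;cv2.imwrite("pics/%s.png"%sys.argv[1],C[:,:,::-1])
np.save("wm.npy",g,allow_pickle=True)
E
python3 m.py m2
```

```text
[(0.98, [0.483, -0.068, 0.011]), (0.94, [0.534, -0.063, 0.029]), (0.69, [0.454, -0.042, 0.033]), (0.6, [0.518, -0.07, 0.017])]
[]
16.4 [ 0.499 -0.022  0.096] [ 0.516  0.377 -1.465] [ 3.141 -0.     3.112]
```

View pics/m2.png

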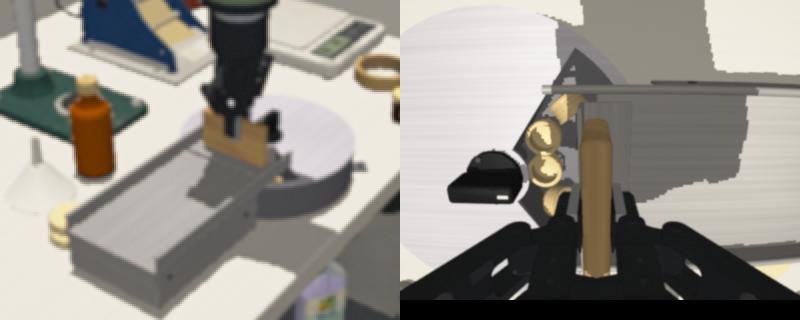

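Four caps show below the lip inside the pocket, and the two outer ones are tilted. I'll back off and check.

apply_moves:
  claw: [0,0,0,0,0]
  xyz:
    - [0,0.015,0]
    - [0,0.025,-0.0]
    - [0,0.025,0]
    - [0,0.01,0]
    - [0,0,0]
  twist:
    - [0,0,0]
    - [0,0,0]
    - [0,0,0]
    - [0,0,0]
    - [0,0,0]

```text
clock: 16.9
position: [0.5015, 0.0542, 0.0963]
tool_rot: [3.141, 0.0, 3.114]
force: [0.1, -0.3, -1.8]
grip_width: 0.015
finger_force: 68.6
```

```bash
python3 m.py m3; python3 -c "
import numpy as np,cv2
g=np.load('wm.npy',allow_pickle=True).item()['img'];cv2.imwrite('pics/m3b.png',cv2.resize(g[:,:320],None,fx=1.9,fy=1.4,interpolation=3)[:,:,::-1])"
```

```text
[(0.89, [0.482, -0.071, 0.014]), (0.85, [0.516, -0.073, 0.016]), (0.81, [0.548, -0.06, 0.017])]
[(0.52, [0.477, 0.085, 0.052])]
17.1 [0.501 0.052 0.096] [-0.128 -0.597 -1.17 ] [-3.141 -0.     3.11 ]
```

View pics/m3b.png

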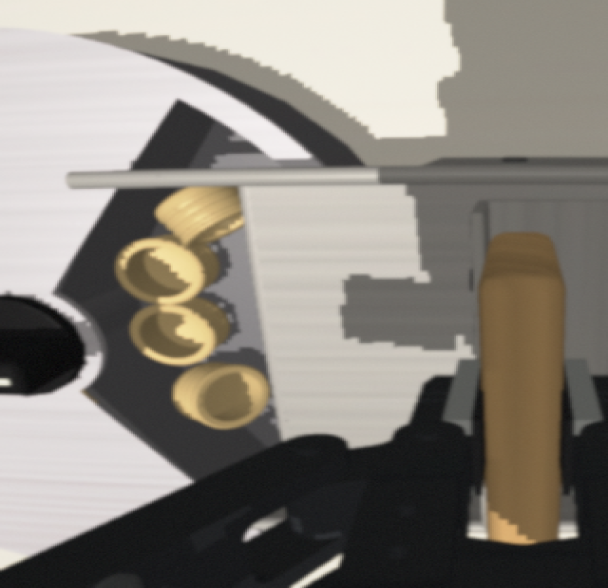

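All four caps lie inside the pocket, below cover level. Now the straightedge goes back.

apply_moves:
  claw: [0,0,0,0,0,0,0,0,0,0,0,0,0,0,0,0,0,0,0]
  xyz:
    - [0,0.02,0]
    - [0,0.03,0]
    - [0,0.03,0]
    - [0,0.03,0]
    - [0,0.03,0]
    - [0,0.03,0]
    - [0,0.03,0]
    - [0,0.03,0]
    - [0,0.03,0]
    - [0,0.02,0]
    - [0,0.01,0]
    - [0,0,0]
    - [0,0,0.015]
    - [0,0,0.02]
    - [0,0,0.015]
    - [0,0,0.006]
    - [0,0,0.003]
    - [0,0,0.002]
    - [0,0,0]
  twist:
    - [0,0,0]
    - [0,0,0]
    - [0,0,0]
    - [0,0,0]
    - [0,0,0]
    - [0,0,0]
    - [0,0,0]
    - [0,0,0]
    - [0,0,0]
    - [0,0,0]
    - [0,0,0]
    - [0,0,0]
    - [0,0,0]
    - [0,0,0]
    - [0,0,0]
    - [0,0,0]
    - [0,0,0]
    - [0,0,0]
    - [0,0,0]

```text
clock: 19.0
position: [0.5104, 0.3427, 0.0356]
tool_rot: [3.141, 0.0, 3.112]
force: [0.4, 0.9, -1.3]
grip_width: 0.0146
finger_force: 68.6
```

apply_moves:
  claw: [0,0,0.05,0.05,0.05,0.05,0.05,0.05,0.05,0.05,0.05,0.05,0.05]
  xyz:
    - [0,0,0.0015]
    - [0,0,0]
    - [0,0,0]
    - [0,0,0]
    - [0,0,0]
    - [0,0,0]
    - [0,0,-0.01]
    - [0,0,-0.02]
    - [0,0,-0.035]
    - [0,0,-0.04]
    - [0,0,-0.04]
    - [0,0,-0.03]
    - [0,0,0]
  twist:
    - [0,0,0]
    - [0,0,0]
    - [0,0,0]
    - [0,0,0]
    - [0,0,0]
    - [0,0,0]
    - [0,0,0]
    - [0,0,0]
    - [0,0,0]
    - [0,0,0]
    - [0,0,0]
    - [0,0,0]
    - [0,0,0]

```text
clock: 20.3
position: [0.5116, 0.3438, 0.2139]
tool_rot: [3.137, 0.005, 3.111]
force: [-0.4, -0.1, -1.0]
grip_width: 0.0498
finger_force: 0.0
```

```bash
python3 m.py m4; python3 - <<'E'
from h import *
print(np.round([r["position"] for r in bot.find_in("scene","straightedge")],3))
f=bot.grab_frame("scene");b=cv2.resize(f["img"][130:370,100:370],None,fx=1.6,fy=1.6,interpolation=3);g=np.load("wm.npy",allow_pickle=True).item()["img"]
C=np.zeros((384,800,3),np.uint8);C[:,:432]=b;C[:276,432:]=cv2.resize(g,(368,276));cv2.imwrite("pics/m5.png",C[:,:,::-1])
E
```

```text
[]
[]
20.5 [0.51  0.342 0.208] [-0.05  -0.433  0.094] [-3.141 -0.001  3.112]
[[0.5   0.35  0.027]]
```

View pics/m5.png

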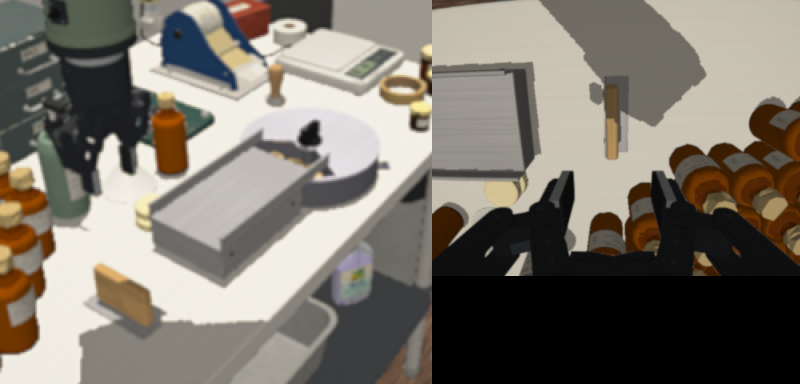

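The straightedge stands upright at crop (122,295), released. The bystanders are in place, and the caps show gold in the pocket beyond the lip at (290,155).

```bash
python3 -c "
from workcell import bot
print(bot.job_done())"
```

```text
the job is handed in; nothing more can be done
None
```

I turned the cover to line up with the deck pocket, pushed all four caps in with the straightedge, and stood it back on the bench about 2 cm from where it was. I checked the result only in camera images, then handed the job in at about 20.5 s; no verdict came back.

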